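# Snap the clean filter cassette onto the bench dust extractor

### The arm

A 6-joint arm with a two-finger parallel gripper is mounted at the origin on the work surface. World frame = base frame: x ahead of the robot, y to its left, z up, the work surface at z = 0. Lengths are in m, angles in rad, forces in N, time in s.
With the tool pointing down it reaches from about 0.2 to 0.875 m from the base axis. Payload 3.4 kg.
Tool frame: the origin (TCP) lies midway between the tips of the shut fingers; the grasp point (between the pads) lies 19 mm behind it; z points along the fingers, y is the direction in which the jaws open and shut (so a half turn about z gives the same grasp; the last joint's range is limited). The gripper opens to 94 mm and grips with 3 to 60 N. Pads are 16 mm wide; open, the fingers measure 119 mm over their backs; the gripper's body (75 mm by 177 mm) begins 78 mm behind the grasp point.
Start: joints at [1.209, 0.276, 1.505, -0, 1.361, -0.121], TCP at [0.137, 0.558, 0.205] pointing down, gripper open.
Joint ranges: [-2.89, 2.89], [-0.75, 2.08], [0.22, 2.7], [-1.18, 4.32], [0.11, 2.71], [-2.7, 2.7]. Speed limits (rad/s): [2.57, 2.57, 3.14, 3.14, 3.14, 3.14].

### API

Orientations are given as a unit quaternion [w, x, y, z].
In Python, from rig import status, cams, workorder gives the robot as it stands.
- The arm moves only by the tool arm_command, never from a script. Its argument "rows" is one flat list of numbers, 5 for each row, row after row: the opening, from 0 (shut) to 1 (fully open), then the shift along the tool's x, y, z in mm, then the turn about the tool's z in degrees. In form: [fingers, x, y, z, twist, fingers, x, y, z, twist, ...]. A call has 1 to 8 rows; each row is the pose to reach, as a shift and turn from the pose measured when the call began, along the tool's axes at that moment; what a row does not reach only later rows make up. A row lasts 1/10 s, in which the tool goes at most 50 mm and 8.59 degrees, less where a joint would pass 70% of its speed; a pose out of reach is approached as far as the arm can. A call with a gripper value outside its range is refused whole. The fingers move at their own pace and stop on an object; "newtons" is the grip in N (left out, the last holds). Time passes only in rows, so rows that repeat a pose let the fingers close. It gives the time, the measured TCP pose, the force and the opening at its end, in the units of the state.
- status.get_obs(): the state, without advancing time (a new reading comes with each control period).
- cams.snapshot(name): name is "side" or "top"; returns a dict with "pixels" (384x512x3 uint8, blue, green, red), "depth" (384x512 float32, m along the optical axis (not along the pixel's ray), 0 where there is no reading), "mtx" (3x3 intrinsics, pixels), "R" (3x3) and "t" (3): a world point X has camera coordinates R X + t. Camera axes: x right, y down, z forward; pixel columns grow to the right and rows downward; lengths in m; the calibration is good to about 2 mm. A picture is of the moment at which its call begins.
- workorder.finish_job(): hands the job in, once; it reports no verdict.
The state is a dict: "time_s": time; "joints": joint angles; "joint_velocities": joint speeds; "joint_efforts": joint torques, N m; "tool_pos": TCP position; "tool_rot": TCP orientation; "force": force on the tool from outside, world axes, zero at the start; "wrist_torque": the same for the moment, N m; "opening": finger opening in m.
Only numpy, scipy, OpenCV 4.12 (cv2) and the standard library are available. Lean on these libraries where they do the work, as an engineer would, in place of code of your own. Each camera call takes 0.05 s, during which the arm holds its last target.

### The job

Take the blue filter cassette off its cork mat by its grip rib, set it level between the two orange snap hooks on the white dust-extractor box, and push it straight down until both hooks have clicked over its ends and keep it down on its seat by themselves; then let go of it. Do not drop it on or slam it, and do not force it: the push on the box must stay under 35 N. Leave the jars and the brush pot where they stand.

Things in the scene. Friction and masses are not known exactly. Their poses are not given: they have to be found in the camera images.
- cassette_grip (a point): Loose blue filter cassette, 0.2 kg: slab 66 (x) by 120 (y) by 8 mm thick with white strips; on its middle an upright grip rib 14 mm thick (x), 80 long (y), 44 mm high above the slab. This point is the rib's centre, 22 mm above the slab's top, 30 mm above the underside. z up, y along the rib: grip it with fingers closing along x. Half a turn about z fits as well. Starts flat on the mat.
- mat: Fixed cork mat, 110 mm (x) by 170 mm (y), 12 mm thick; origin at the centre of its underside, on the table. The cassette starts on it. It may lie left or right of the robot's middle, the box being on the other side.
- filterbox: Fixed white dust-extractor box, 150 (x) by 190 (y) by 70 mm high; origin at the centre of its underside. On its top a grey latch flange, 84 (x) by 131 mm (y), carries hooks, seats and flared corner guides that leave the slab +-2 mm of play in x, +-1.5 mm in y. The flange's height depends on the packing under it and is NOT measured: its top face is F = 10 to 50 mm above the box's top.
- box_top (a point): Centre of the box's top; y runs through both hooks, z up. The cassette belongs centred over it, long side along y (either way round). Heights of cassette_grip above this point: hook slopes first met at F+56 (centred) to F+64 mm, seats met at F+42.5, latched F+40, seats bottomed hard at F+37.5 (further pushing only drives up the force). F: see the box.
- hook_left (a joint): Orange sprung snap hook at the +y end, 24 mm wide: 0 rad = upright, grows as its top is pushed outwards (about 0.1 while the slab's end passes, 0 again after the click). Its catch reaches 3 mm over a centred slab's end, underside 18 mm above the flange's top; above it a slope 7 mm wide, 14 mm high, opens outwards. Passing one hook takes 3 to 6 N plus the seat's force.
- hook_right (a joint): The same hook at the -y end, mirrored.
- seat_left (a joint): Black sprung rubber seat just inside the +y hook, 50 (x) by 24 mm (y), 42 mm from the middle: 0 m = up, grows as it is pressed down, 0.005 at its hard stop; 1.4 N/mm. With the cassette latched on this side and nothing pushing it stays at about 0.0025, as the hook keeps the slab down on it.
- seat_right (a joint): The same seat at the -y end.
- jar_tall: Bystander: clear jar with a blue cap, 48 mm across, 72 mm high; origin at the centre of its underside. Leave alone.
- jar_low: Bystander: amber jar with a white cap, 52 mm across, 50 mm high; origin at the centre of its underside. Leave alone.
- brush_pot: Bystander: yellow pot, 84 mm across, 75 mm high, with three brushes up to 155 mm high; origin at the centre of its underside. Leave alone.
Mind the look-alikes: they are no part of the job. Of the things like the part that bears cassette_grip, leave any that is green, pink or red; of the rest the smaller one is meant.

How it is judged:
By the outcome, as a careful person would: the job done as asked, in the order asked, and still so for the second after the job is handed in, with the robot touching nothing.
It also fails if it takes over 64 s, if anything falls off the work surface, if the arm or the gripper's body presses on something with over 40 N, if the wrist force passes 120 N, or if a joint passes its speed limit or range.

## Working session

There is one attempt and no reset: what is moved stays moved. The work goes in short steps, Python scripts to look and compute and a tool call to move; the robot and the scene stay as the last step left them, time stands still between calls to the robot, and variables do not carry over. Pictures are saved under pics/ and viewed, and the job is handed in when it is done.

Besides the shell and the picture viewer there is one more tool, called after "Request:" as name(argument=value, ...) on one line, values as JSON. arm_command: Moves the arm, as the interface text tells. Its arguments: {"type":"object","properties":{"rows":{"type":"array","items":{"type":"number"}},"newtons":{"type":"number"}},"required":["rows"]}

```bash
mkdir -p pics; ls
cat > h.py <<'E'
import numpy as np, cv2
from rig import status, cams, workorder
def snap(n,f):
    s=cams.snapshot(n); np.savez('pics/'+f+'.npz',**s); cv2.imwrite('pics/'+f+'.png',s['pixels']); return s
def pts(s):
    d=s['depth']; v,u=np.mgrid[:d.shape[0],:d.shape[1]]; K=s['mtx']
    c=np.stack([(u-K[0,2])/K[0,0]*d,(v-K[1,2])/K[1,1]*d,d],-1)
    return (c-s['t'])@s['R']
def load(f): return dict(np.load('pics/'+f+'.npz'))
E
python3 - <<'E'
from h import *
o=status.get_obs(); print(o)
for n in('side','top'):
    s=snap(n,n+'0'); print(n,s['mtx'],s['R'],s['t'],-s['R'].T@s['t'])
E
```

```text
pics
{'time_s': 0.0, 'joints': array([ 1.20900821e+00,  2.76581491e-01,  1.50606517e+00,  3.64145664e-06,
        1.36070287e+00, -1.21014608e-01]), 'joint_velocities': array([ 0.00201353, -0.00105825, -0.00236558, -0.00057696,  0.00023721,
        0.00084172]), 'joint_efforts': array([-1.15782350e-03, -4.04576862e+01, -2.37231356e+01,  6.99648215e-02,
        3.48391919e-02, -1.37765937e-04]), 'tool_pos': array([0.13693   , 0.55790046, 0.20463953]), 'tool_rot': array([-2.11731566e-04,  1.20096501e-01,  9.92761834e-01, -8.52542303e-04]), 'force': array([-0.431646  , -0.08922089, -0.63983427]), 'wrist_torque': array([0.00472529, 0.00716851, 0.0130684 ]), 'opening': 0.09388267846013593}
side [[353.75549049   0.         260.23538525]
 [  0.         353.75549049 190.64006995]
 [  0.           0.           1.        ]] [[-0.90709334 -0.42091139  0.00390786]
 [-0.25592543  0.54411876 -0.79902249]
 [ 0.33419133 -0.7257881  -0.60128844]] [0.430982   0.22715779 0.66830408] [0.22573493 0.54285157 0.58166348]
top [[461.38815495   0.         251.485444  ]
 [  0.         461.38815495 191.12583259]
 [  0.           0.           1.        ]] [[-0.08909815 -0.9960218  -0.00144812]
 [-0.97352196  0.08739256 -0.21122862]
 [ 0.21051487 -0.01741031 -0.97743561]] [-0.01649023  0.53586403  1.11319792] [ 0.28586143 -0.04387404  1.20124523]
```

View pics/side0.png

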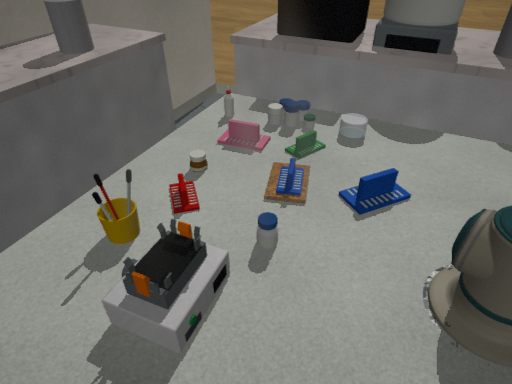

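View pics/top0.png

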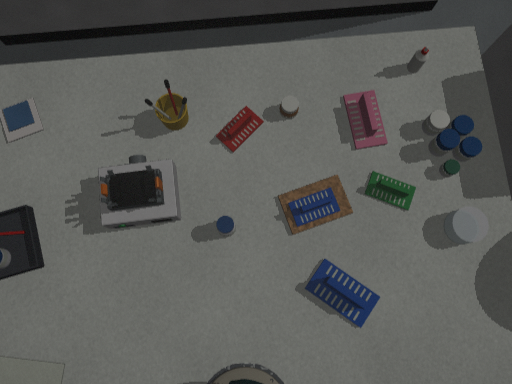

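Side view: the blue cassette is on the cork mat at about (291,178) and the box with orange hooks at (142,285) and (185,230). Top view: the cassette is at (315,207) and the box at (138,193). The larger blue, red, green and pink ones are look-alikes. Next I'll measure.

Run:
```python
from h import *
for f,boxes in(('top0',[(265,165,365,240),(90,145,190,235)]),('side0',[(255,150,325,210),(100,215,240,345)])):
    s=load(f);P=pts(s);im=s['pixels']
    hsv=cv2.cvtColor(im,cv2.COLOR_BGR2HSV)
    for i,(a,b,c,d) in enumerate(boxes):
        cr=cv2.resize(im[b:d,a:c],None,fx=6 if i==0 else 4.2,fy=6 if i==0 else 4.2,interpolation=cv2.INTER_CUBIC)
        cv2.imwrite(f'pics/{f}_c{i}.png',cv2.convertScaleAbs(cr,alpha=1.5)); print(cr.shape)
    def rep(nm,m):
        q=P[m]; print(f,nm,m.sum(),'depthok',(s['depth'][m]>0).mean(),'min',q.min(0).round(4),'max',q.max(0).round(4),'med',np.median(q,0).round(4))
    a,b,c,d=boxes[0]; R=np.zeros(im.shape[:2],bool);R[b:d,a:c]=1
    blue=R&(hsv[...,0]>100)&(hsv[...,0]<130)&(hsv[...,1]>150); rep('blue',blue)
    zs=P[...,2][blue]; print(np.histogram(zs,bins=np.arange(0,.08,.005))) 
    top=blue&(P[...,2]>0.055); rep('ribtop',top)
    q=P[top]; 
    if len(q)>5:
        r=cv2.minAreaRect((q[:,:2]*1000).astype(np.float32)); print('rib rect',r)
    sl=blue&(P[...,2]<0.03)&(P[...,2]>0.012);print('blue rect',cv2.minAreaRect((P[blue|sl][:,:2]*1000).astype(np.float32)))
    mat=R&(hsv[...,0]>5)&(hsv[...,0]<20)&(hsv[...,1]>80)&~blue; rep('mat',mat);print('mat rect',cv2.minAreaRect((P[mat][:,:2]*1000).astype(np.float32)))
    a,b,c,d=boxes[1]; R[:]=0;R[b:d,a:c]=1
    org=R&(hsv[...,0]>5)&(hsv[...,0]<20)&(hsv[...,1]>180)
    n,l,st,ce=cv2.connectedComponentsWithStats(org.astype(np.uint8))
    for k in range(1,n):
        if st[k,4]>8: rep(f'org{ce[k]}',l==k)
    bt=R&(abs(P[...,2]-.07)<.006)&(hsv[...,1]<40); rep('boxtop',bt);print('box rect',cv2.minAreaRect((P[bt][:,:2]*1000).astype(np.float32)))
    print(np.histogram(P[...,2][R],bins=np.arange(0,.2,.005)))
```

```text
(450, 600, 3)
(378, 420, 3)
top0 blue 627 depthok 0.9952153110047847 min [ 0.2859 -0.2867  0.0149] max [ 0.5305 -0.0439  1.2012] med [ 0.4843 -0.2261  0.0218]
(array([  0,   0,   1, 163, 287,  14,   2,   3,   0,   0,   1,   4,  76,
        70,   3]), array([0.   , 0.005, 0.01 , 0.015, 0.02 , 0.025, 0.03 , 0.035, 0.04 ,
       0.045, 0.05 , 0.055, 0.06 , 0.065, 0.07 , 0.075]))
top0 ribtop 156 depthok 0.9807692307692307 min [ 0.2859 -0.2615  0.0589] max [ 0.5007 -0.0439  1.2012] med [ 0.4851 -0.2244  0.0649]
rib rect ((405.0352478027344, -139.53713989257812), (44.03453063964844, 302.4502868652344), 42.96168518066406)
blue rect ((425.115478515625, -143.54795837402344), (99.53915405273438, 327.7167663574219), 37.510643005371094)
top0 mat 1321 depthok 0.9984859954579863 min [ 0.2859 -0.3224  0.0045] max [ 0.5655 -0.0439  1.2012] med [ 0.5091 -0.2341  0.0127]
mat rect ((447.28216552734375, -155.70706176757812), (150.5131072998047, 362.765625), 32.751827239990234)
top0 org[103.625      188.98214286] 56 depthok 1.0 min [0.5412 0.2802 0.1252] max [0.563  0.2917 0.1446] med [0.5515 0.2851 0.13
[... 2306 characters left out ...]
.0699]
box rect ((619.4254150390625, 228.54730224609375), (280.2320556640625, 189.65432739257812), 2.6093404293060303)
(array([4083,  178,  217,  210,  251,  277,  258,  278,  298,  324,  312,
        293,  288, 1768, 1600,  178,  160,  153,  148,  169,  188, 1562,
        231,  734,  159,  178,  172,  195,    8,    0,    0,    0,    0,
          0,    0,    0,    0,    0,    0]), array([0.   , 0.005, 0.01 , 0.015, 0.02 , 0.025, 0.03 , 0.035, 0.04 ,
       0.045, 0.05 , 0.055, 0.06 , 0.065, 0.07 , 0.075, 0.08 , 0.085,
       0.09 , 0.095, 0.1  , 0.105, 0.11 , 0.115, 0.12 , 0.125, 0.13 ,
       0.135, 0.14 , 0.145, 0.15 , 0.155, 0.16 , 0.165, 0.17 , 0.175,
       0.18 , 0.185, 0.19 , 0.195]))
```

Run:
```python
from h import *
for f,boxes in(('top0',[(265,165,365,240),(90,145,190,235)]),('side0',[(255,150,325,210),(100,215,240,345)])):
    s=load(f);P=pts(s);im=s['pixels'];ok=s['depth']>0
    hsv=cv2.cvtColor(im,cv2.COLOR_BGR2HSV)
    def R(i):
        a,b,c,d=boxes[i];r=np.zeros(im.shape[:2],bool);r[b:d,a:c]=1;return r&ok
    def rect(nm,m):
        q=P[m];(c,wh,an)=cv2.minAreaRect((q[:,:2]*1000).astype(np.float32))
        q2=q[:,:2]-q[:,:2].mean(0);w,V=np.linalg.eigh(q2.T@q2);v=V[:,1]
        print(f,nm,len(q),'c',np.round(c,1),'wh',np.round(wh,1),'an',round(an,1),'pca',round(np.degrees(np.arctan2(v[1],v[0]))%180,1),'med',np.median(q,0).round(4),'mean',q.mean(0).round(4))
    h,S=hsv[...,0],hsv[...,1];Z=P[...,2]
    b=R(0)&(h>95)&(h<130)&(S>80)
    r=b&(Z>.059);rect('rib',r)
    sl=b&(Z<.03);rect('slab',sl)
    rect('slabz',b&(Z<.026)&(Z>.015))
    B=R(1)
    bt=B&(abs(Z-.07)<.005)&(P[...,0]<.64)&(S<50)
    rect('box',bt)
    og=B&(h>5)&(h<20)&(S>150)&(Z>.08)
    for k in(0,1):
        m=og&((P[...,1]>.22) if k else (P[...,1]<.22))
        if m.sum()>3: rect('hook',m);print(P[m].min(0).round(4),P[m].max(0).round(4))
    rect('flange',B&(Z>.1)&(Z<.1125)&(S<80))
    print(np.histogram(Z[B],bins=np.arange(.098,.126,.001)))
    m=B&(Z>.1)&(Z<.112);print('z med',np.median(Z[m]),'rngs',P[m].min(0),P[m].max(0))
    m=B&(Z>.1125)&(Z<.122);print('seat z med',np.median(Z[m]));
    print('table',np.median(Z[R(0)&(Z<.006)]),np.median(Z[B&(abs(Z-.07)<.005)]))
```

```text
top0 rib 180 c [ 484.3 -222.3] wh [14.2 79.7] an 15.3 pca 105.2 med [ 0.4841 -0.2225  0.0647] mean [ 0.4841 -0.2226  0.0646]
top0 slab 736 c [ 486.2 -222.9] wh [ 67.2 122.6] an 15.4 pca 104.8 med [ 0.4807 -0.219   0.0208] mean [ 0.4837 -0.2205  0.0207]
top0 slabz 714 c [ 485.4 -222.2] wh [ 66.  120.7] an 15.5 pca 104.6 med [ 0.4805 -0.2183  0.0208] mean [ 0.4833 -0.2204  0.0207]
top0 box 2119 c [554.4 223.2] wh [151.  190.3] an 2.0 pca 105.5 med [0.519  0.2038 0.0702] mean [0.5439 0.2107 0.0702]
top0 hook 64 c [561.9 159.4] wh [10.2 33.6] an 90.0 pca 2.4 med [0.557 0.156 0.134] mean [0.5568 0.1573 0.1287]
[0.5451 0.1543 0.1011] [0.5787 0.1645 0.1428]
top0 hook 67 c [552.  285.9] wh [24.8 12.1] an 1.5 pca 5.0 med [0.5508 0.2851 0.1358] mean [0.5514 0.285  0.1344]
[0.5397 0.2796 0.118 ] [0.5644 0.2917 0.1446]
top0 flange 1231 c [554.6 224.1] wh [ 85.9 134. ] an 2.5 pca 87.0 med [0.5493 0.2252 0.1071] mean [0.5521 0.2249 0.1071]
(array([  8,   4,   7,  11,  25,  66, 122, 156, 218, 228, 187, 115,  68,
        38,  23,  11,  27,  37,  43,  51,  87,  93,  53,  51,  28,   8,
         7]), a
[... 1216 characters left out ...]
0.2938 0.1431]
side0 flange 1757 c [555.8 223.5] wh [ 85.9 135.3] an 2.1 pca 106.5 med [0.5439 0.2251 0.1069] mean [0.5488 0.2269 0.1067]
(array([ 37,  31,  40,  31,  31,  33,  53, 245, 581, 556, 136,  44,  46,
        46,  39,  53,  47,  49,  62, 125, 267, 231,  42,  31,  24,  30,
        32]), array([0.098, 0.099, 0.1  , 0.101, 0.102, 0.103, 0.104, 0.105, 0.106,
       0.107, 0.108, 0.109, 0.11 , 0.111, 0.112, 0.113, 0.114, 0.115,
       0.116, 0.117, 0.118, 0.119, 0.12 , 0.121, 0.122, 0.123, 0.124,
       0.125]))
z med 0.106859021163205 rngs [0.51067718 0.15542587 0.10000397] [0.59941213 0.29338262 0.11198247]
seat z med 0.1184414266730997
table 0.00013780178697874162 0.06992589130880292
```

View pics/side0_c1.png

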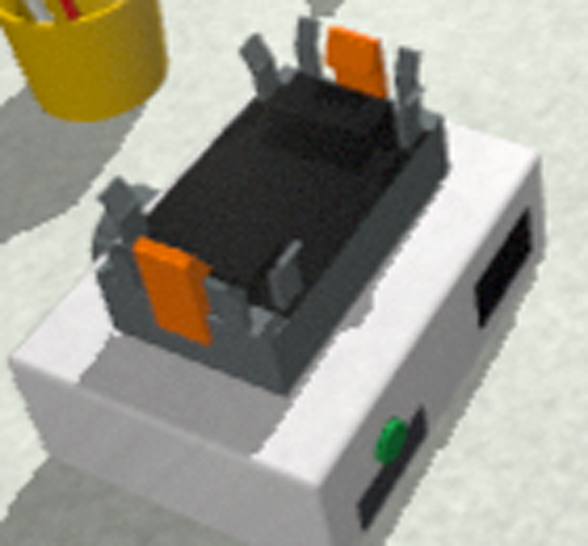

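View pics/top0_c1.png

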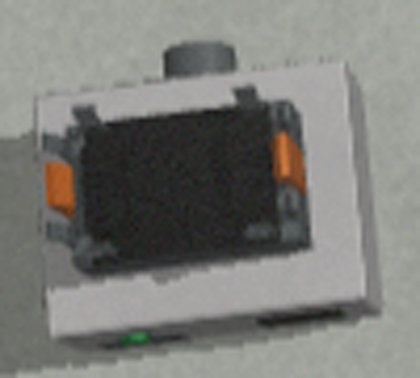

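View pics/top0_c0.png

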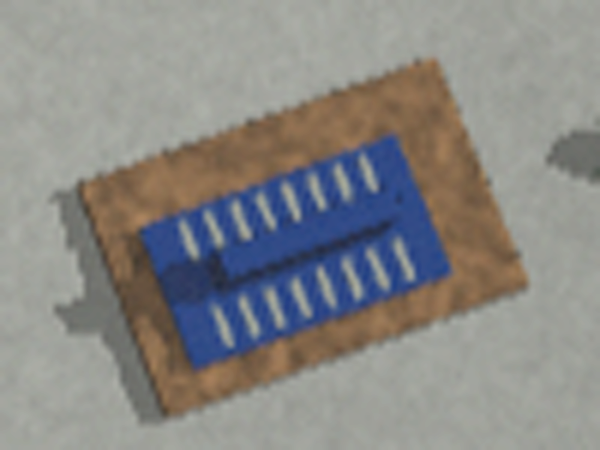

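The cassette rib centre is at about (0.4844, -0.2223), yaw 15.2°, rib top 64.5 mm, and both views agree. The box centre is at about (0.5545, 0.2238), yaw 2.2°. The flange sits about 107 mm up, so F is roughly 36–37 mm.

```bash
cat >> h.py <<'E'
from scipy.spatial.transform import Rotation as Ro
def tgt(x,y,z,yaw):
    """shift in mm along tool axes, twist deg so tool y points along world yaw (mod 180)"""
    o=status.get_obs();q=o['tool_rot'];R=Ro.from_quat([q[1],q[2],q[3],q[0]]).as_matrix()
    d=R.T@(np.array([x,y,z])-o['tool_pos'])*1000
    cur=np.degrees(np.arctan2(R[1,1],R[0,1])); dy=(yaw-cur+90)%180-90
    print('t',round(o['time_s'],2),'pos',(o['tool_pos']*1000).round(2),'yaw',round(cur,2),'tilt z',R[:,2].round(4),'open',round(o['opening']*1000,2),'F',o['force'].round(2))
    print('shift',d.round(1),'twist',round(-dy,2))
E
python3 -c "
from h import *
tgt(.4844,-.2223,.15,15.2)"
```

```text
t 0.1 pos [136.98 557.94 204.7 ] yaw 76.2 tilt z [-6.0e-04 -1.5e-03 -1.0e+00] open 93.94 F [-0.57 -0.27  0.69]
shift [-523.5 -674.8   55.7] twist 61.0
```

Request:
arm_command(rows=[1, -25, -32, 0, 4, 1, -55, -71, 0, 8, 1, -85, -110, 0, 13, 1, -115, -148, 0, 18, 1, -145, -187, 0, 23, 1, -175, -226, 0, 28, 1, -205, -264, 0, 33, 1, -235, -303, 0, 38], newtons=40)

```text
time_s: 0.9
tool_pos: [0.293, 0.2059, 0.2051]
tool_rot: [0.0, 0.438, 0.899, -0.001]
force: [0.4, 0.1, 0.1]
opening: 0.0938
```

```bash
python3 -c "
from h import *
tgt(.4844,-.2223,.15,15.2)"
```

```text
t 0.9 pos [293.   205.87 205.07] yaw 38.05 tilt z [-1.0e-04 -1.4e-03 -1.0e+00] open 93.81 F [0.38 0.1  0.06]
shift [-455.1 -113.1   55.6] twist 22.85
```

Request:
arm_command(rows=[1, -47, -12, 0, 3, 1, -94, -23, 0, 6, 1, -141, -35, 0, 9, 1, -188, -47, 0, 12, 1, -235, -58, 0, 15, 1, -282, -70, 0, 18, 1, -329, -82, 0, 21, 1, -376, -93, 0, 22.8])

```text
time_s: 1.7
tool_pos: [0.4516, -0.1495, 0.2053]
tool_rot: [0.0, 0.608, 0.794, -0.0]
force: [0.1, 0.3, 0.5]
opening: 0.0938
```

```bash
python3 -c "
from h import *
tgt(.4844,-.2223,.1,15.2)"
```

```text
t 1.7 pos [ 451.59 -149.54  205.29] yaw 15.1 tilt z [-4.e-04 -9.e-04 -1.e+00] open 93.82 F [0.13 0.28 0.54]
shift [-78.7  12.8 105.3] twist -0.1
```

Request:
arm_command(rows=[1, -40, 6, 30, 0, 1, -79, 13, 60, 0, 1, -79, 13, 100, 0, 1, -79, 13, 135, 0, 1, -79, 13, 160, 0, 1, -79, 13, 172, 0, 1, -79, 13, 179, 0, 1, -79, 13, 179, 0])

```text
time_s: 2.5
tool_pos: [0.4847, -0.2225, 0.0262]
tool_rot: [-0.0, 0.608, 0.794, -0.001]
force: [-0.0, 0.7, 0.5]
opening: 0.0943
```

```bash
python3 -c "
from h import *
tgt(.4844,-.2223,.026,15.2)
snap('side','side1')
s=cv2.imread('pics/side1.png')[130:230,230:350];cv2.imwrite('pics/side1c.png',cv2.resize(s,None,fx=6,fy=6))"
```

```text
t 2.5 pos [ 484.68 -222.5    26.17] yaw 15.11 tilt z [-8.e-04 -7.e-04 -1.e+00] open 94.27 F [-0.03  0.67  0.51]
shift [ 0.3 -0.2  0.2] twist -0.09
```

View pics/side1c.png

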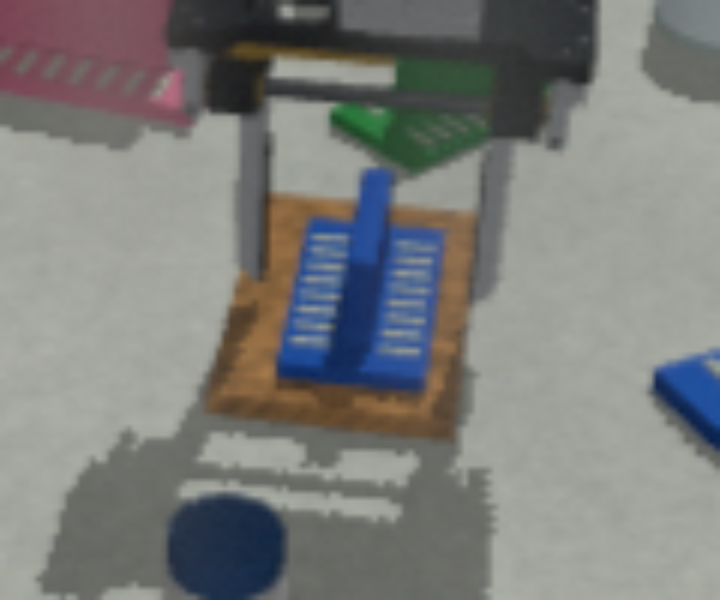

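The fingers straddle the blue rib, which is at about (375,215) in the crop, and they line up with it. I'll close.

Request:
arm_command(rows=[0.4, 0, 0, 0, 0, 0.25, 0, 0, 0, 0, 0.1, 0, 0, 0, 0, 0, 0, 0, 0, 0, 0, 0, 0, 0, 0, 0, 0, 0, 0, 0, 0, 0, 0, 0, 0], newtons=40)

```text
time_s: 3.25
tool_pos: [0.4852, -0.2228, 0.0269]
tool_rot: [0.001, 0.608, 0.794, -0.0]
force: [0.5, -0.2, -0.6]
opening: 0.0415
```

```bash
python3 -c "
from h import *
tgt(.4844,-.2223,.026,15.2)"
```

```text
t 3.25 pos [ 485.23 -222.84   26.95] yaw 15.11 tilt z [ 5.0e-04 -1.6e-03 -1.0e+00] open 41.53 F [ 0.54 -0.22 -0.64]
shift [ 0.7 -0.7  0.9] twist -0.09
```

Request:
arm_command(rows=[0, 0, 0, 0, 0, 0, 0, 0, 0, 0, 0, 0, 0, 0, 0, 0, 0, 0, 0, 0, 0, 0, 0, 0, 0, 0, 0, 0, 0, 0], newtons=40)

```text
time_s: 3.85
tool_pos: [0.4852, -0.2228, 0.0269]
tool_rot: [0.001, 0.608, 0.794, -0.0]
force: [-0.4, 0.1, -0.2]
opening: 0.0134
```

Request:
arm_command(rows=[0, 0, 0, 0, 0, 0, 0, 0, -5, 0, 0, 0, 0, -20, 0, 0, 0, 0, -50, 0, 0, 0, 0, -90, 0, 0, 0, 0, -130, 0, 0, 0, 0, -165, 0, 0, 0, 0, -180, 0])

```text
time_s: 4.65
tool_pos: [0.4864, -0.2233, 0.2109]
tool_rot: [0.004, 0.608, 0.794, -0.0]
force: [0.4, -0.1, -2.0]
opening: 0.0136
```

```bash
python3 -c "
from h import *
tgt(.5545,.2238,.205,2.2)"
```

```text
t 4.65 pos [ 486.45 -223.29  210.93] yaw 15.11 tilt z [ 0.0057 -0.0047 -1.    ] open 13.57 F [ 0.41 -0.12 -1.95]
shift [413.9 182.2   4.2] twist 12.91
```

Holding it; opening 13.6 mm and about 2 N of extra weight. I'll carry it to above the box.

Request:
arm_command(rows=[0, 25, 11, 0, 1, 0, 65, 29, 0, 3, 0, 110, 48, 0, 5, 0, 155, 68, 0, 7, 0, 200, 88, 0, 9, 0, 240, 106, 0, 11, 0, 280, 123, 0, 12.9, 0, 310, 136, 0, 12.9])

```text
time_s: 5.45
tool_pos: [0.5365, 0.1141, 0.2097]
tool_rot: [0.003, 0.693, 0.721, 0.0]
force: [1.4, -0.8, -1.6]
opening: 0.0137
```

```bash
python3 -c "
from h import *
tgt(.5545,.2238,.205,2.2)"
```

```text
t 5.45 pos [536.49 114.13 209.69] yaw 2.27 tilt z [ 0.0054 -0.004  -1.    ] open 13.68 F [ 1.39 -0.84 -1.61]
shift [108.9  22.3   4.4] twist 0.07
```

Request:
arm_command(rows=[0, 40, 8, 0, 0, 0, 80, 16, 0, 0, 0, 104, 21, 0, 0, 0, 109, 22, 0, 0, 0, 109, 22, 0, 0, 0, 109, 22, 0, 0])

```text
time_s: 6.05
tool_pos: [0.5537, 0.2227, 0.2092]
tool_rot: [0.003, 0.693, 0.721, -0.0]
force: [0.3, -0.9, -1.6]
opening: 0.0138
```

```bash
python3 -c "
from h import *
tgt(.5545,.2238,.205,2.2)
for n in('side','top'):
    s=snap(n,n+'2')['pixels']
    c=s[80:330,60:270] if n=='side' else s[130:250,70:210]
    c=cv2.resize(c,None,fx=2.4 if n=='side' else 5,fy=2.4 if n=='side' else 5,interpolation=cv2.INTER_CUBIC);cv2.imwrite(f'pics/{n}2c.png',cv2.convertScaleAbs(c,alpha=1.4))"
```

```text
t 6.05 pos [553.75 222.72 209.23] yaw 2.24 tilt z [ 0.0047 -0.0052 -1.    ] open 13.82 F [ 0.26 -0.89 -1.57]
shift [1.1 0.8 4.2] twist 0.04
```

View pics/side2c.png

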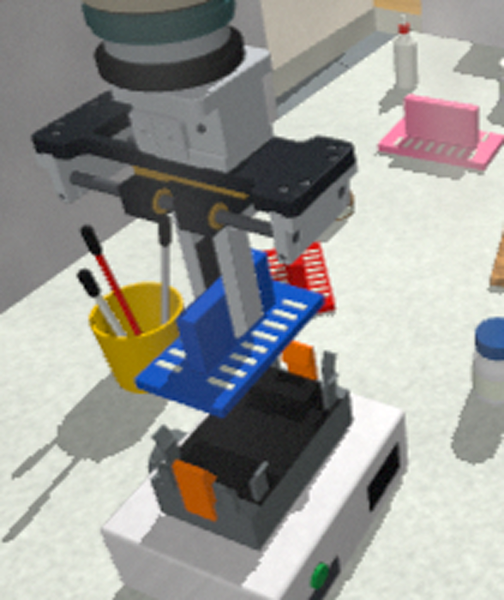

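View pics/top2c.png

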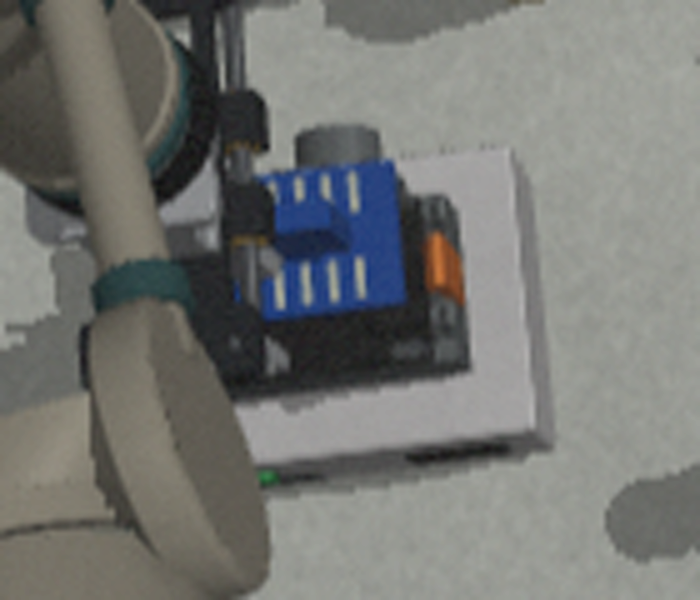

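The side view shows the cassette held level above the box, slab in the crop at (140–325, 275–410). In the top view the arm partly hides it. I'll measure the slab's actual pose and the box's frame features.

```bash
cat >> h.py <<'E'
def held(f,zlo,zhi):
    s=load(f);P=pts(s);im=s['pixels'];ok=s['depth']>0
    hsv=cv2.cvtColor(im,cv2.COLOR_BGR2HSV);h,S,V=[hsv[...,i] for i in range(3)]
    near=ok&(abs(P[...,0]-.555)<.06)&(abs(P[...,1]-.224)<.09)
    b=near&(h>95)&(h<130)&(S>80)&(P[...,2]>zlo-.02)
    m=b&(P[...,2]>zlo)&(P[...,2]<zhi)
    # include white strips
    m2=near&(P[...,2]>zlo)&(P[...,2]<zhi)
    q=P[m];A=np.c_[q[:,:2]-[.5545,.2238],np.ones(len(q))]
    for _ in range(4):
        c,*_r=np.linalg.lstsq(A,q[:,2],rcond=None);r=abs(q[:,2]-A@c);k=r<.0025;q=q[k];A=A[k]
    (ce,wh,an)=cv2.minAreaRect((q[:,:2]*1000).astype(np.float32))
    print(f,'slab plane slopes',c[:2].round(4),'z',c[2].round(4),'rect',np.round(ce,1),np.round(wh,1),round(an,1),'n',len(q))
    rt=b&(P[...,2]>zhi+.03);q=P[rt]
    if len(q)>5:print(' ribtop',cv2.minAreaRect((q[:,:2]*1000).astype(np.float32)),np.median(q,0).round(4))
    return P,m
E
python3 - <<'E'
from h import *
for n in('side2','top2'): held(n,.19,.212)
E
```

```text
side2 slab plane slopes [ 0.0122 -0.0043] z 0.2023 rect [554.  224.1] [ 67.5 120.5] 2.1 n 1105
 ribtop ((558.93896484375, 233.25216674804688), (84.9852294921875, 56.976165771484375), 51.71916198730469) [0.5512 0.2423 0.2459]
top2 slab plane slopes [ 0.0127 -0.0056] z 0.2027 rect [554.2 199.1] [66.2 74.1] 1.9 n 416
 ribtop ((544.0648803710938, 180.96934509277344), (92.37785339355469, 46.517112731933594), 6.104562759399414) [0.5533 0.193  0.247 ]
```

Relative to the box, both cameras put the slab about 1 mm short in y and 0.5 mm in x; the 2 mm bias between the cameras cancels. I'll correct that and go down to just above the hooks.

Request:
arm_command(rows=[0, 1.1, 0.6, 5, 0, 0, 1.1, 0.6, 15, 0, 0, 1.1, 0.6, 28, 0, 0, 1.1, 0.6, 38, 0, 0, 1.1, 0.6, 45, 0, 0, 1.1, 0.6, 47, 0, 0, 1.1, 0.6, 47, 0, 0, 1.1, 0.6, 47, 0])

```text
time_s: 6.95
tool_pos: [0.5551, 0.2235, 0.1628]
tool_rot: [0.004, 0.693, 0.72, 0.0]
force: [0.8, 0.5, -2.2]
opening: 0.0143
```

```bash
python3 -c "
from h import *
tgt(.5543,.2238,.155,2.2)
for n in('side','top'):
    s=snap(n,n+'3')['pixels']
    c=s[130:350,80:270] if n=='side' else s[130:250,70:210]
    k=2.7 if n=='side' else 5
    c=cv2.resize(c,None,fx=k,fy=k,interpolation=cv2.INTER_CUBIC);cv2.imwrite(f'pics/{n}3c.png',cv2.convertScaleAbs(c,alpha=1.4))
    held(n+'3',.145,.167)"
```

```text
t 6.95 pos [555.08 223.55 162.77] yaw 2.19 tilt z [ 0.0059 -0.0045 -1.    ] open 14.27 F [ 0.78  0.47 -2.17]
shift [ 0.3 -0.8  7.8] twist -0.01
side3 slab plane slopes [ 0.0142 -0.0042] z 0.1559 rect [555.4 224.7] [ 67.2 121.3] 2.4 n 1076
 ribtop ((549.8731079101562, 235.7003173828125), (97.87355041503906, 26.79287338256836), 88.11968994140625) [0.553  0.243  0.1997]
top3 slab plane slopes [ 0.0048 -0.0017] z 0.1566 rect [555.6 199.7] [66.7 72.4] 2.8 n 354
 ribtop ((530.422119140625, 212.51084899902344), (53.32667922973633, 121.63333129882812), 23.347585678100586) [0.5542 0.1944 0.2006]
```

View pics/side3c.png

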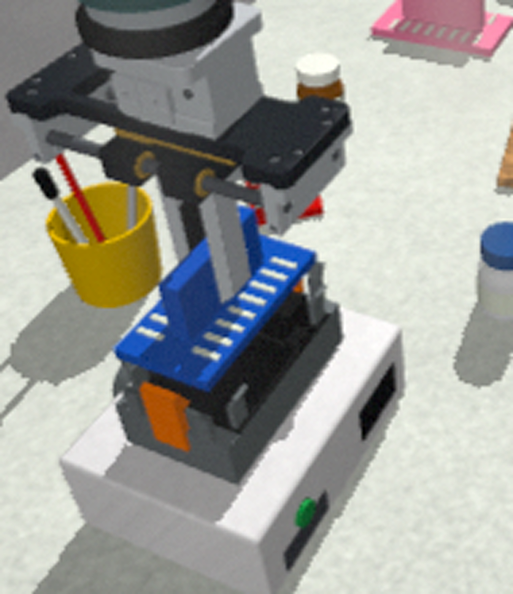

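View pics/top3c.png

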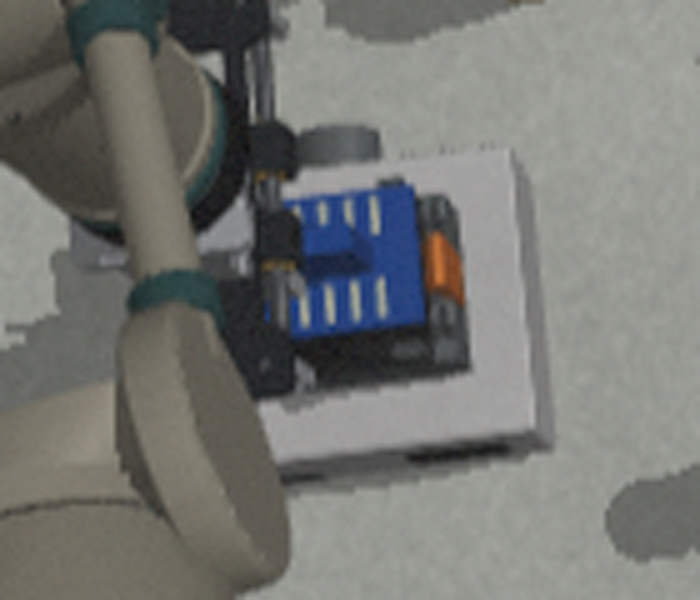

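Request:
arm_command(rows=[0, 0.4, -0.8, 1, 0, 0, 0.4, -0.8, 3, 0, 0, 0.4, -0.8, 6, 0, 0, 0.4, -0.8, 8, 0, 0, 0.4, -0.8, 9, 0, 0, 0.4, -0.8, 9, 0], newtons=50)

```text
time_s: 7.65
tool_pos: [0.5543, 0.2238, 0.1537]
tool_rot: [0.004, 0.693, 0.72, 0.0]
force: [-1.0, 1.0, -1.4]
opening: 0.0136
```

```bash
python3 -c "
from h import *
tgt(.5543,.2240,.147,2.2)
n='side'
s=snap(n,n+'4')['pixels']
c=s[130:350,80:270]
k=2.7
c=cv2.resize(c,None,fx=k,fy=k,interpolation=cv2.INTER_CUBIC);cv2.imwrite(f'pics/{n}4c.png',cv2.convertScaleAbs(c,alpha=1.4))
held(n+'4',.137,.158)"
```

```text
t 7.65 pos [554.26 223.83 153.69] yaw 2.19 tilt z [ 0.0058 -0.0045 -1.    ] open 13.58 F [-1.01  1.03 -1.43]
shift [0.2 0.  6.7] twist -0.01
side4 slab plane slopes [ 0.0113 -0.0039] z 0.1468 rect [554.7 225.1] [ 67.1 121. ] 2.1 n 1065
 ribtop ((557.316650390625, 233.09951782226562), (90.47504425048828, 84.13780975341797), 65.94403839111328) [0.5518 0.2432 0.1907]
```

View pics/side4c.png

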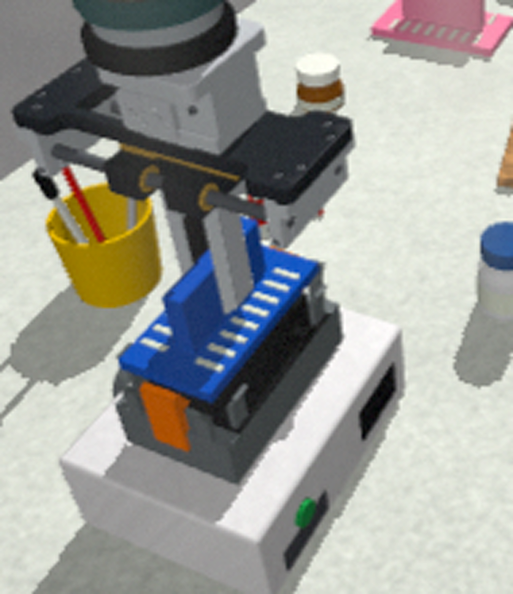

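The slab is centred in the side view at (554.7, 225.1), against the box at (554.8, 225.2), and nothing is touching. I'll lower it slowly.

Request:
arm_command(rows=[0, 0, 0, 1, 0, 0, 0, 0, 2, 0, 0, 0, 0, 3, 0, 0, 0, 0, 4, 0, 0, 0, 0, 5, 0, 0, 0, 0, 6, 0, 0, 0, 0, 7, 0, 0, 0, 0, 7, 0])

```text
time_s: 8.5
tool_pos: [0.5545, 0.2236, 0.1468]
tool_rot: [0.004, 0.693, 0.72, 0.0]
force: [-0.3, -0.9, -1.1]
opening: 0.0139
```

Request:
arm_command(rows=[0, 0, 0, 1, 0, 0, 0, 0, 2, 0, 0, 0, 0, 3, 0, 0, 0, 0, 3, 0])

```text
time_s: 8.9
tool_pos: [0.5548, 0.2237, 0.1441]
tool_rot: [0.004, 0.693, 0.72, 0.001]
force: [0.0, -0.7, 0.2]
opening: 0.0137
```

Request:
arm_command(rows=[0, 0, 0, 1, 0, 0, 0, 0, 2, 0, 0, 0, 0, 3, 0, 0, 0, 0, 3, 0])

```text
time_s: 9.3
tool_pos: [0.5551, 0.2239, 0.1414]
tool_rot: [0.004, 0.693, 0.72, 0.001]
force: [-0.5, -0.3, 3.2]
opening: 0.0138
```

Request:
arm_command(rows=[0, 0, 0, 1, 0, 0, 0, 0, 2, 0, 0, 0, 0, 3, 0, 0, 0, 0, 3, 0])

```text
time_s: 9.7
tool_pos: [0.5553, 0.2244, 0.141]
tool_rot: [0.004, 0.693, 0.72, 0.002]
force: [-3.7, 0.1, 15.1]
opening: 0.0139
```

```bash
python3 -c "
from h import *
o=status.get_obs();print(o['wrist_torque'].round(2))
tgt(.5543,.2240,.1315,2.2)
n='side'
s=snap(n,n+'5')['pixels']
c=s[200:330,100:230]
k=4.5
c=cv2.resize(c,None,fx=k,fy=k,interpolation=cv2.INTER_CUBIC);cv2.imwrite(f'pics/{n}5c.png',cv2.convertScaleAbs(c,alpha=1.4))
held(n+'5',.125,.148)
n='top'
s=snap(n,n+'5')['pixels']
c=s[130:250,70:210]
c=cv2.resize(c,None,fx=k,fy=k,interpolation=cv2.INTER_CUBIC);cv2.imwrite(f'pics/{n}5c.png',cv2.convertScaleAbs(c,alpha=1.4))
held(n+'5',.125,.148)
"
```

```text
[-0.09  0.81 -0.02]
t 9.7 pos [555.28 224.35 141.04] yaw 2.19 tilt z [ 0.0096 -0.0028 -0.9999] open 13.86 F [-3.73  0.11 15.14]
shift [-0.3 -1.1  9.5] twist -0.01
side5 slab plane slopes [ 0.0133 -0.0027] z 0.1342 rect [555.1 228.7] [ 66.7 126.8] 1.7 n 1018
 ribtop ((529.6505737304688, 243.21884155273438), (103.2193832397461, 69.70980834960938), 85.18746948242188) [0.5537 0.2477 0.1787]
top5 slab plane slopes [ 0.0081 -0.0009] z 0.1345 rect [555.7 199.3] [66.8 70.3] 2.3 n 330
 ribtop ((533.6554565429688, 194.33168029785156), (54.334537506103516, 45.04145812988281), 34.577880859375) [0.5526 0.195  0.1802]
```

View pics/side5c.png

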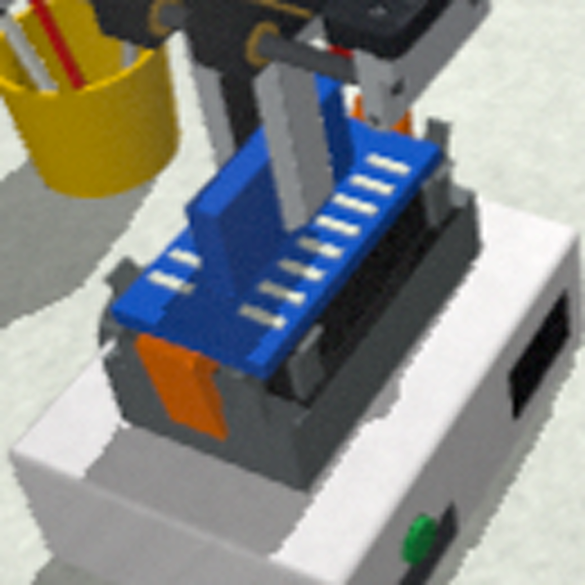

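View pics/top5c.png

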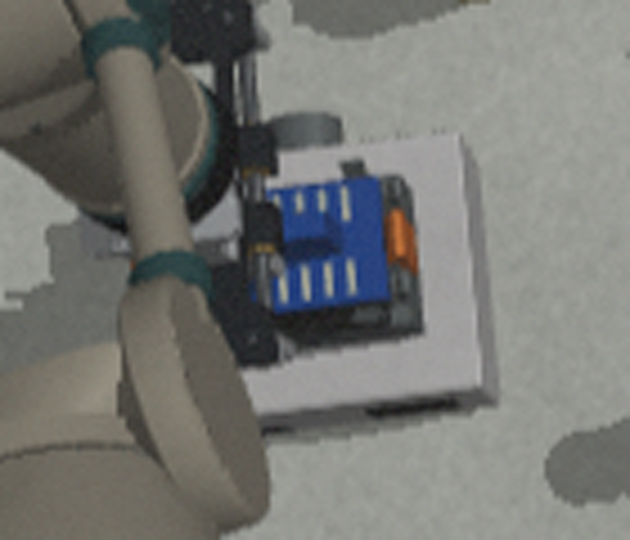

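Run:
```python
from h import *
c,sn=np.cos(np.radians(2.2)),np.sin(np.radians(2.2))
for f in('side0','side4','side5','top0','top5'):
    s=load(f);P=pts(s);ok=s['depth']>0
    hsv=cv2.cvtColor(s['pixels'],cv2.COLOR_BGR2HSV);h,S=hsv[...,0],hsv[...,1]
    og=ok&(h>5)&(h<20)&(S>150)&(P[...,2]>.08)&(abs(P[...,0]-.555)<.03)
    L=np.stack([(P[...,0]-.5546)*c+(P[...,1]-.2242)*sn,-(P[...,0]-.5546)*sn+(P[...,1]-.2242)*c,P[...,2]],-1)*1000
    for k in(1,-1):
        m=og&(k*L[...,1]>40)&(k*L[...,1]<80)
        q=L[m]
        if len(q)>5:
            print(f,k,len(q),'x',np.percentile(q[:,0],[3,97]).round(1),'zmax',np.percentile(q[:,2],97).round(1),[(z,np.median(q[abs(q[:,2]-z)<3,1]).round(1)) for z in(100,110,120,128,135,140) if (abs(q[:,2]-z)<3).sum()>3])
```

```text
side0 1 306 x [-11.2  13.4] zmax 139.7 [(100, np.float64(68.3)), (110, np.float64(68.3)), (120, np.float64(68.1)), (128, np.float64(68.3)), (135, np.float64(68.0)), (140, np.float64(66.2))]
side0 -1 176 x [-11.5  11.5] zmax 139.9 [(110, np.float64(-62.5)), (120, np.float64(-53.3)), (128, np.float64(-58.6)), (135, np.float64(-61.6)), (140, np.float64(-63.2))]
side4 1 305 x [-11.3  13.1] zmax 139.6 [(100, np.float64(68.5)), (110, np.float64(68.3)), (120, np.float64(68.3)), (128, np.float64(68.2)), (135, np.float64(68.0)), (140, np.float64(66.2))]
side5 1 263 x [-11.2  13. ] zmax 138.6 [(100, np.float64(69.5)), (110, np.float64(70.3)), (120, np.float64(71.1)), (128, np.float64(71.9)), (135, np.float64(72.1)), (140, np.float64(70.8))]
side5 -1 17 x [-11.7  12. ] zmax 138.0 [(135, np.float64(-62.7))]
top0 1 67 x [-11.5  10.8] zmax 141.9 [(128, np.float64(57.9)), (135, np.float64(60.6)), (140, np.float64(63.0))]
top0 -1 64 x [-11.7  10.7] zmax 142.2 [(110, np.float64(-69.1)), (128, np.float64(-69.3)), (135, np.float64(-66.7)), (140, np.float64(-66.5))]
top5 -1 58 x [-12.2  11.3] zmax 141.5 [(110, np.float64(-70.1)), (128, np.float64(-70.7)), (135, np.float64(-66.1)), (140, np.float64(-68.1))]
```

The +y hook has already been pushed out about 4 mm (~0.1 rad), so the cassette is working down the slopes and not jammed. I'll take out the small x/y drift and push on.

Request:
arm_command(rows=[0, -0.5, -0.8, 1, 0, 0, -0.5, -0.8, 2, 0, 0, -0.5, -0.8, 3, 0, 0, -0.5, -0.8, 3.5, 0, 0, -0.5, -0.8, 3.5, 0], newtons=60)

```text
time_s: 10.3
tool_pos: [0.5544, 0.2236, 0.1368]
tool_rot: [0.004, 0.693, 0.72, 0.002]
force: [1.1, -0.3, 0.8]
opening: 0.0134
```

Request:
arm_command(rows=[0, 0, 0, 1, 0, 0, 0, 0, 2, 0, 0, 0, 0, 3, 0, 0, 0, 0, 3, 0])

```text
time_s: 10.7
tool_pos: [0.554, 0.2235, 0.1334]
tool_rot: [0.004, 0.693, 0.72, 0.001]
force: [-0.4, -0.1, 0.4]
opening: 0.0139
```

```bash
python3 -c "
from h import *
tgt(.5543,.2238,.1315,2.2)"
```

```text
t 10.7 pos [554.04 223.53 133.38] yaw 2.19 tilt z [ 0.0079 -0.0035 -1.    ] open 13.89 F [-0.38 -0.06  0.4 ]
shift [0.3 0.3 1.9] twist -0.01
```

Next come the seats: about 1 mm per step, watching the force.

Request:
arm_command(rows=[0, 0.2, 0.2, 1, 0, 0, 0.2, 0.2, 2, 0, 0, 0.2, 0.2, 2, 0])

```text
time_s: 11.0
tool_pos: [0.5541, 0.2236, 0.1319]
tool_rot: [0.004, 0.693, 0.72, 0.001]
force: [-2.0, -0.2, 3.9]
opening: 0.0137
```

Request:
arm_command(rows=[0, 0, 0, 1, 0, 0, 0, 0, 2, 0, 0, 0, 0, 2, 0])

```text
time_s: 11.3
tool_pos: [0.5541, 0.2237, 0.1309]
tool_rot: [0.004, 0.693, 0.72, 0.002]
force: [-0.4, -0.1, 5.5]
opening: 0.0135
```

Request:
arm_command(rows=[0, 0, 0, 1, 0, 0, 0, 0, 2, 0, 0, 0, 0, 2.5, 0, 0, 0, 0, 2.5, 0])

```text
time_s: 11.7
tool_pos: [0.5541, 0.2237, 0.1298]
tool_rot: [0.004, 0.693, 0.721, 0.002]
force: [-2.0, -1.7, 9.1]
opening: 0.0135
```

```bash
python3 -c "
from h import *
tgt(.5543,.2238,.1315,2.2)
n='side'
s=snap(n,n+'6')['pixels']
c=s[200:330,100:230]
k=4.5
c=cv2.resize(c,None,fx=k,fy=k,interpolation=cv2.INTER_CUBIC);cv2.imwrite(f'pics/{n}6c.png',cv2.convertScaleAbs(c,alpha=1.4))
held(n+'6',.115,.137);snap('top','top6');held('top6',.115,.137)
c,sn=np.cos(np.radians(2.2)),np.sin(np.radians(2.2))
for f in('side0','side6','top0','top6'):
    s=load(f);P=pts(s);ok=s['depth']>0
    hsv=cv2.cvtColor(s['pixels'],cv2.COLOR_BGR2HSV);h,S=hsv[...,0],hsv[...,1]
    og=ok&(h>5)&(h<20)&(S>150)&(P[...,2]>.08)&(abs(P[...,0]-.555)<.03)
    L=np.stack([(P[...,0]-.5546)*c+(P[...,1]-.2242)*sn,-(P[...,0]-.5546)*sn+(P[...,1]-.2242)*c,P[...,2]],-1)*1000
    for k in(1,-1):
        m=og&(k*L[...,1]>40)&(k*L[...,1]<80)
        q=L[m]
        if len(q)>5:
            print(f,k,len(q),'zmax',np.percentile(q[:,2],97).round(1),[(z,float(np.median(q[abs(q[:,2]-z)<3,1]).round(1))) for z in(100,110,120,128,135,140) if (abs(q[:,2]-z)<3).sum()>3])
"
```

```text
t 11.7 pos [554.09 223.67 129.83] yaw 2.19 tilt z [ 0.0092 -0.0032 -1.    ] open 13.52 F [-1.97 -1.68  9.13]
shift [ 0.1  0.2 -1.7] twist -0.01
side6 slab plane slopes [ 0.0164 -0.0033] z 0.1231 rect [553.6 225.2] [ 66.3 121.9] 1.0 n 863
 ribtop ((528.720703125, 244.01953125), (101.2446060180664, 65.03681182861328), 82.72404479980469) [0.5521 0.2455 0.1677]
top6 slab plane slopes [ 0.0111 -0.0031] z 0.1234 rect [555.  199.3] [68.  70.8] 1.6 n 320
 ribtop ((515.16015625, 211.81182861328125), (52.26258850097656, 102.6323013305664), 43.98828887939453) [0.5522 0.1935 0.1691]
side0 1 306 zmax 139.7 [(100, 68.3), (110, 68.3), (120, 68.1), (128, 68.3), (135, 68.0), (140, 66.2)]
side0 -1 176 zmax 139.9 [(110, -62.5), (120, -53.3), (128, -58.6), (135, -61.6), (140, -63.2)]
side6 1 291 zmax 139.5 [(100, 68.5), (110, 68.4), (120, 68.3), (128, 68.4), (135, 68.3), (140, 66.7)]
side6 -1 22 zmax 134.6 [(128, -58.7), (135, -61.1)]
top0 1 67 zmax 141.9 [(128, 57.9), (135, 60.6), (140, 63.0)]
top0 -1 64 zmax 142.2 [(110, -69.1), (128, -69.3), (135, -66.7), (140, -66.5)]
top6 -1 65 zmax 142.7 [(110, -69.2), (120, -69.4), (128, -69.2), (135, -66.3), (140, -66.0)]
```

View pics/side6c.png

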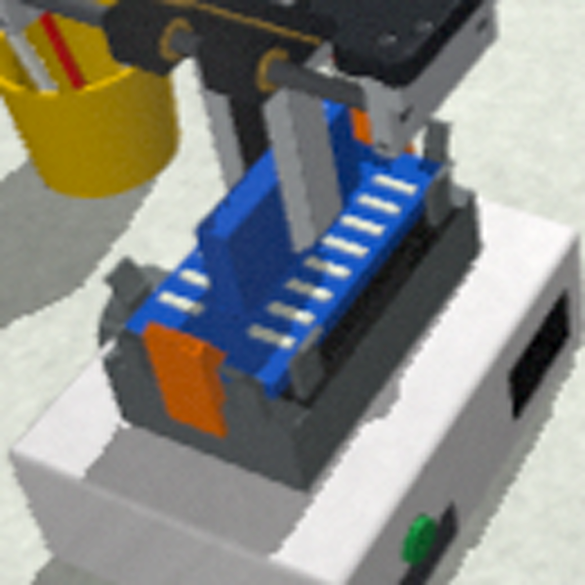

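Both hooks are back at their upright positions (+68.3 and -69.2 mm, as at the start) and stand over the slab's ends. The slab top is at 123 mm, below the catch. I'll relax the push, check that the hooks hold, then open.

Request:
arm_command(rows=[0, 0, 0, -0.5, 0, 0, 0, 0, -1.2, 0, 0, 0, 0, -1.7, 0, 0, 0, 0, -1.7, 0])

```text
time_s: 12.2
tool_pos: [0.554, 0.2237, 0.1311]
tool_rot: [0.004, 0.693, 0.72, 0.002]
force: [1.2, -1.9, -0.7]
opening: 0.0134
```

Request:
arm_command(rows=[0, 0, 0, -0.7, 0, 0, 0, 0, -0.7, 0])

```text
time_s: 12.4
tool_pos: [0.5541, 0.2236, 0.1311]
tool_rot: [0.004, 0.693, 0.72, 0.002]
force: [2.2, -0.1, -4.4]
opening: 0.0139
```

A 3 N net pull gives no movement, so the hooks hold. I'll release.

Request:
arm_command(rows=[0, 0, 0, 0.2, 0, 0, 0, 0, 0.2, 0, 0.25, 0, 0, 0.2, 0, 0.3, 0, 0, 0.2, 0, 0.4, 0, 0, 0.2, 0, 0.5, 0, 0, 0.2, 0, 0.5, 0, 0, 0.2, 0, 0.5, 0, 0, 0.2, 0])

```text
time_s: 13.2
tool_pos: [0.554, 0.2237, 0.1309]
tool_rot: [0.004, 0.693, 0.72, 0.002]
force: [0.1, -0.5, -0.2]
opening: 0.0468
```

```bash
python3 -c "
from h import *
tgt(.5543,.2238,.1315,2.2)"
```

```text
t 13.2 pos [554.03 223.69 130.9 ] yaw 2.19 tilt z [ 0.0083 -0.0033 -1.    ] open 46.76 F [ 0.15 -0.55 -0.2 ]
shift [ 0.1  0.3 -0.6] twist -0.01
```

Request:
arm_command(rows=[0.5, 0, 0, -5, 0, 0.5, 0, 0, -20, 0, 0.5, 0, 0, -50, 0, 0.5, 0, 0, -90, 0, 0.5, 0, 0, -130, 0, 0.5, -40, 0, -140, 0, 0.5, -85, 0, -140, 0, 0.5, -130, 0, -140, 0])

```text
time_s: 14.0
tool_pos: [0.5581, 0.0933, 0.2727]
tool_rot: [0.005, 0.693, 0.721, 0.002]
force: [0.4, -0.1, -0.2]
opening: 0.0471
```

Request:
arm_command(rows=[0.5, -45, 0, 0, 0, 0.5, -90, 0, 0, 0, 0.5, -130, 0, 0, 0, 0.5, -150, 0, 0, 0, 0.5, -150, 0, 0, 0])

```text
time_s: 14.5
tool_pos: [0.5641, -0.0594, 0.2735]
tool_rot: [0.006, 0.694, 0.72, 0.002]
force: [-0.8, -0.4, -0.4]
opening: 0.047
```

```bash
python3 -c "
from h import *
tgt(.5543,.2238,.1315,2.2)
for n in('side','top'):
    s=snap(n,n+'7')['pixels']
    c=s[200:330,100:230] if n=='side' else s[130:250,70:210]
    k=4.5
    c=cv2.resize(c,None,fx=k,fy=k,interpolation=cv2.INTER_CUBIC);cv2.imwrite(f'pics/{n}7c.png',cv2.convertScaleAbs(c,alpha=1.4))
    held(n+'7',.115,.137)
c,sn=np.cos(np.radians(2.2)),np.sin(np.radians(2.2))
for f in('side0','side7','top0','top7'):
    s=load(f);P=pts(s);ok=s['depth']>0
    hsv=cv2.cvtColor(s['pixels'],cv2.COLOR_BGR2HSV);h,S=hsv[...,0],hsv[...,1]
    og=ok&(h>5)&(h<20)&(S>150)&(P[...,2]>.08)&(abs(P[...,0]-.555)<.03)
    L=np.stack([(P[...,0]-.5546)*c+(P[...,1]-.2242)*sn,-(P[...,0]-.5546)*sn+(P[...,1]-.2242)*c,P[...,2]],-1)*1000
    for k in(1,-1):
        m=og&(k*L[...,1]>40)&(k*L[...,1]<80)
        q=L[m]
        if len(q)>5:
            print(f,k,len(q),'zmax',np.percentile(q[:,2],97).round(1),[(z,float(np.median(q[abs(q[:,2]-z)<3,1]).round(1))) for z in(100,110,120,128,135,140) if (abs(q[:,2]-z)<3).sum()>3])
"
```

```text
t 14.5 pos [564.14 -59.44 273.49] yaw 2.05 tilt z [ 0.011  -0.0044 -0.9999] open 47.01 F [-0.84 -0.42 -0.4 ]
shift [284.1  -1.2 140.6] twist -0.15
side7 slab plane slopes [ 0.0143 -0.0023] z 0.1244 rect [551.5 225.7] [ 69.7 121.7] 1.5 n 870
 ribtop ((553.9736938476562, 225.455322265625), (14.364631652832031, 78.58892059326172), 0.987113893032074) [0.5533 0.2291 0.1681]
top7 slab plane slopes [ 0.0008 -0.0024] z 0.1243 rect [553.9 224. ] [ 67.  121.1] 1.9 n 592
 ribtop ((553.2717895507812, 223.08428955078125), (14.27257251739502, 79.64649963378906), 1.4528751373291016) [0.5533 0.2211 0.1689]
side0 1 306 zmax 139.7 [(100, 68.3), (110, 68.3), (120, 68.1), (128, 68.3), (135, 68.0), (140, 66.2)]
side0 -1 176 zmax 139.9 [(110, -62.5), (120, -53.3), (128, -58.6), (135, -61.6), (140, -63.2)]
side7 1 290 zmax 139.6 [(100, 68.1), (110, 68.4), (120, 68.5), (128, 68.4), (135, 68.2), (140, 66.6)]
side7 -1 115 zmax 140.2 [(128, -58.8), (135, -61.2), (140, -63.1)]
top0 1 67 zmax 141.9 [(128, 57.9), (135, 60.6), (140, 63.0)]
top0 -1 64 zmax 142.2 [(110, -69.1), (128, -69.3), (135, -66.7), (140, -66.5)]
top7 1 60 zmax 142.3 [(128, 58.2), (135, 60.5), (140, 63.4)]
top7 -1 56 zmax 142.0 [(110, -69.4), (120, -69.1), (128, -59.4), (135, -66.4), (140, -66.3)]
```

View pics/side7.png

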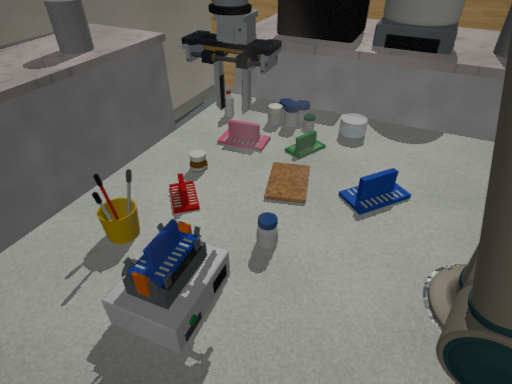

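View pics/side7c.png

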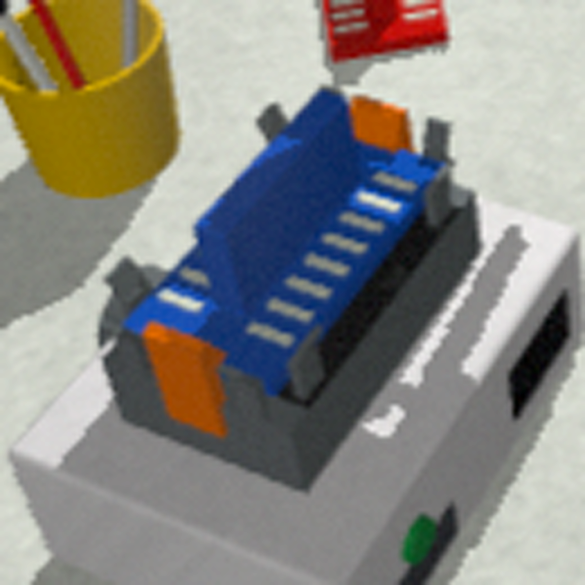

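View pics/top7c.png

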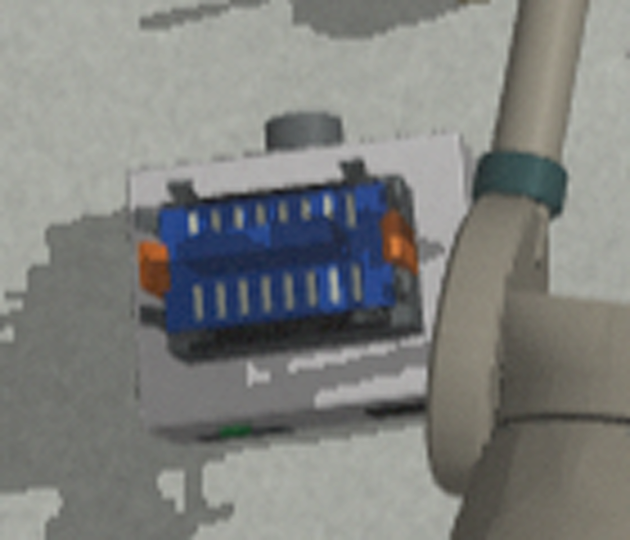

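The cassette sits level between both upright orange hooks. In the side crop they are at (185,375) and (380,120); in the top crop they are at (152,265) and (400,243). The slab top is at 124.4 mm, against 124.5 mm expected for latched. The jars and the brush pot are where they were. I'll hand it in.

```bash
python3 -c "
from h import *
print(workorder.finish_job())"
```

```text
the job is handed in; nothing more can be done
None
```

The blue cassette is latched on the box, and I handed the job in at about 14.6 s of the 64 s allowed. I gripped it by its rib, carried it over, centred it between the orange hooks and pushed it straight down. Then I let go and moved the arm clear.

- **Force:** the highest wrist force I read was about 15 N (limit 35 N), on the hook slopes. I read it only at the end of each move, so a brief peak in between could have been missed.
- **Latching:** after the push both hooks measured back at their starting upright positions. A light upward pull (about 3 N net) before release did not move the cassette. After release the slab's top stood at 124.4 mm in both views, and about 124.5 mm was expected for latched, with F measured as 36–37 mm.
- **Bystanders:** the jars, brush pot and look-alikes look unmoved in the last side picture. I did not re-measure them.
- **Disagreements:** the two cameras differ by about 2 mm in y, so I centred by comparing cassette and box within each view. At the end the top view shows the slab level (slopes up to 0.002), while the side view gives a tilt of 0.014 along x. I put that down to depth bias and partial hiding by the hooks and guides.

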